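Knock the stuck loggers out of the sample bottles

ROBOT

A 6-joint arm with a two-finger parallel gripper is mounted at the origin on a cart in front of the work surface, level with it; the furniture and walls round the work are solid. World frame = base frame: x ahead of the robot, y to its left, z up, the work surface at z = 0. Lengths are in m, angles in rad, forces in N, time in s.
With the tool pointing down it reaches from about 0.35 to 0.725 m from the base axis. Payload 6 kg.
Tool frame: the origin (TCP) lies on the centre line of the jaws, within the pads' length; the fingertips stand 17 mm ahead of it and the grasp point (between the pads) lies 2 mm behind it (bot.tcp_to_tips is the distance from the TCP to the fingertips, in m); z points along the fingers, y is the line along which they close (so a half turn about z gives the same grasp; the last joint's range is limited). The gripper opens to 85 mm and grips with 20 to 120 N. Pads are 22 mm wide; open, the fingers measure 114 mm over their backs; the gripper's body (76 mm by 85 mm) begins 54 mm behind the grasp point. The pads swing forward as they close: fully open they stand 13 mm farther back than shut.
Start: joints at [-0.792, 0.04, 0.085, 0, -1.615, -0.334], TCP at [0.258, -0.542, 0.248] pointing down, gripper open.
Joint ranges: [-2.56, 2.56], [-1.29, 2.01], [-1.08, 1.49], [-3.29, 1.98], [-2.81, -0.18], [-2.99, 2.99]. Speed limits (rad/s): [2.57, 2.57, 3.01, 3.14, 3.14, 3.14].

INTERFACE

Orientations are given as a 3x3 rotation matrix whose columns are the frame's x, y, z axes.
In Python, from cell import monitor, eyes, job, bot gives the robot as it stands. The module is installed in compiled form; this text tells all that it offers.
- The arm moves only by the shell command python3 -m handwheel 'ROWS'. ROWS is text: rows parted by semicolons, each of 7 numbers parted by spaces: the turn, a rotation vector about the tool's x, y, z scaled (see below), then the shift along the tool's x, y, z scaled (see below), then the opening in per cent of the stroke, from 0 (shut) to 100 (fully open). A call has 1 to 20 rows; each row is the pose to reach, as a shift and turn from the pose commanded when the call began, along the tool's axes at that moment, turning the shorter way round; what a row does not reach only later rows make up. The controller multiplies each number of a shift by 500 mm and each number of a turn by pi rad. A row lasts 1/10 s, in which the tool goes at most 50 mm and 8.59 degrees, less where a joint would pass 70% of its speed; a pose out of reach is approached as far as the arm can. A call with a number of a shift or a turn outside -1 to 1 is refused whole. A call with a gripper value outside its range is refused whole. The fingers move at their own pace and stop on an object; the grip force is fixed at half the most. Time passes only in rows, so rows that repeat a pose let the fingers close. It gives the time, the measured TCP pose, the force, the opening and the grip force at its end, in the units of the state.
- monitor.get_state(): the state, without advancing time (a new reading comes with each control period).
- eyes.snapshot(name): name is "scene" or "top" or "wrist"; returns (picture, depth): 420x560x3 uint8, red, green, blue; 420x560 float32, m along the optical axis (not along the pixel's ray), 0 where there is no reading.
- eyes.camera_model(name): a dict with "K" (3x3 intrinsics, pixels), "k1" (the pictures are not rectified: a ray, as slopes to the right and down, at radius r is drawn at 1 + k1 r^2 times it, then the intrinsics apply), "position" and "attitude" of the camera in the world; the wrist camera has in their place "mount" (4x4, takes a point from camera to tool coordinates, whose origin is the TCP and whose axes are the flange's). Camera axes: x right, y down, z forward; pixel columns grow to the right and rows downward; lengths in m; the calibration is good to about 2 mm. A picture is of the moment at which its call begins: read the wrist's pose just before it. camera_model takes no time and is no camera call.
- job.sign_off(): hands the job in; it is judged then, once.
The state is a dict: "time": time; "qpos": joint angles; "dq": joint speeds; "joint_efforts": joint torques, N m; "tcp_pos": TCP position; "orientation": TCP orientation; "wrist_force": force on the tool from outside, world axes, zero at the start; "wrist_torque": the same for the moment, N m; "gripper_width": finger opening in m; "grip_force": force on a finger pad.
Only numpy, scipy, OpenCV 4.12 (cv2) and the standard library are available. Lean on these libraries where they do the work, as an engineer would, in place of code of your own. Each camera call takes 0.05 s, during which the arm holds its last target. There are 200 camera calls.

TASK

Some of the sample bottles have an orange temperature logger stuck in the neck: tip each of these mouth-down over the white collecting tray and tap its lip smartly on the edge of the steel plate until the logger drops into the tray. Lay every bottle, the ones that were empty from the start included, down in the steel instrument tray. When all loggers are out, slide the collecting tray square across the mat towards the side where the heat controller stands, and stop with its leading edge exactly on the scribed line of that side.

Things in the scene. Friction and masses are not known exactly. Their poses are not given: they have to be found in the camera images.
- station: Fixed knock-out station: grey mat (190 mm front to back, 320 mm wide, flush with the bench) and behind it a heavy block capped by a hard steel plate. Origin: on the bench straight below the middle of the plate's front edge; x away from the robot, y along the plate to the left, z up. The mat lies in front of the block, x = -167 to 23 mm; only the block is solid.
- plate_edge (a point): Middle of the steel plate's front top edge, 100 mm above the bench. Axes as the station's. The plate is 120 mm wide (along y), reaches 64 mm back from here, is 14 mm thick and overhangs the block by 26 mm.
- line_left (a point): Black scribed line across the mat, 2 mm wide with small square feet at both ends, running along the station's x; this is its point at station x = -70, y = +130 mm. A mark only: nothing stops the tray.
- line_right (a point): The same line on the right, point at station x = -70, y = -130 mm.
- tray: Loose white open collecting tray with a blue liner, on the mat between the lines, its back edge just under the plate: 150 (x) by 110 (y) by 30 mm high, walls and floor 5 mm, about 0.45 kg. Origin: centre of its underside; its left and right outer faces are at own y = +55 and -55 mm. Starts nearly square to the station, origin about 70 mm in front of the plate edge.
- heater: Heat controller: grey box with black knob and green rocker, 106 x 139 x 70 mm, fixed at the back of the bench behind the left or the right end of the mat; the side changes from start to start (the small timer stands on the other side). Origin: centre of its underside.
- wash_tray: Shallow steel instrument tray on the left, fixed, long side roughly along y: 183 mm (x) by 278 mm (y), rim 20 mm high; inside 164 x 260 mm, flat, at bench height. Origin: centre of its underside.
- bottle_0_center (a point): Clear square bottle with blue base and lip, lying with its mouth towards the robot within 20 degrees: 100 mm long, body 34 x 34 mm over 70 mm at the base end, neck 28 x 28 mm (21 mm bore) over 30 mm at the mouth end, 60 g. Point on its axis, half-way along, 17 mm up; the body's flats reach from 20 mm mouthwards of it to the base. x from mouth to base, z up as first laid.
- bottle_0_mouth (a point): Centre of that bottle's mouth, on its axis; lip 14 mm round it. A split collar in the neck holds the logger: tipped 45 degrees mouth-down it stays stuck, but each sharp straight-down tap of the lip on something hard (0.12 to 0.25 m/s) drives it 0.5 to 6 mm forward, and after about 6 mm it slides out. Pressing and slow touches do nothing. Sharper does more; several taps may be needed.
- logger_0: Orange logger with two white bands, 40 mm long, 19 mm thick, 50 g, smooth. If present it starts stuck in the neck of bottle_0, seen through the clear wall, its end 6 mm inside the mouth, its centre 24 mm mouthwards of the bottle's centre; if absent, that bottle is empty. Origin: its centre, x along it.
- bottle_1_center (a point): Clear square bottle with blue base and lip, lying with its mouth towards the robot within 20 degrees: 100 mm long, body 34 x 34 mm over 70 mm at the base end, neck 28 x 28 mm (21 mm bore) over 30 mm at the mouth end, 60 g. Point on its axis, half-way along, 17 mm up; the body's flats reach from 20 mm mouthwards of it to the base. x from mouth to base, z up as first laid.
- bottle_1_mouth (a point): Centre of that bottle's mouth, on its axis; lip 14 mm round it. A split collar in the neck holds the logger: tipped 45 degrees mouth-down it stays stuck, but each sharp straight-down tap of the lip on something hard (0.12 to 0.25 m/s) drives it 0.5 to 6 mm forward, and after about 6 mm it slides out. Pressing and slow touches do nothing. Sharper does more; several taps may be needed.
- logger_1: Orange logger with two white bands, 40 mm long, 19 mm thick, 50 g, smooth. If present it starts stuck in the neck of bottle_1, seen through the clear wall, its end 6 mm inside the mouth, its centre 24 mm mouthwards of the bottle's centre; if absent, that bottle is empty. Origin: its centre, x along it.
- bottle_2_center (a point): Clear square bottle with blue base and lip, lying with its mouth towards the robot within 20 degrees: 100 mm long, body 34 x 34 mm over 70 mm at the base end, neck 28 x 28 mm (21 mm bore) over 30 mm at the mouth end, 60 g. Point on its axis, half-way along, 17 mm up; the body's flats reach from 20 mm mouthwards of it to the base. x from mouth to base, z up as first laid.
- bottle_2_mouth (a point): Centre of that bottle's mouth, on its axis; lip 14 mm round it. A split collar in the neck holds the logger: tipped 45 degrees mouth-down it stays stuck, but each sharp straight-down tap of the lip on something hard (0.12 to 0.25 m/s) drives it 0.5 to 6 mm forward, and after about 6 mm it slides out. Pressing and slow touches do nothing. Sharper does more; several taps may be needed.
- logger_2: Orange logger with two white bands, 40 mm long, 19 mm thick, 50 g, smooth. If present it starts stuck in the neck of bottle_2, seen through the clear wall, its end 6 mm inside the mouth, its centre 24 mm mouthwards of the bottle's centre; if absent, that bottle is empty. Origin: its centre, x along it.
Mind the look-alikes: they are no part of the job. What is shaped like the part that bears bottle_2_center but green or purple is not meant.

How it is judged:
On the way, in this order (a step that is already met when the one before it is completed fails the run):
1. a bottle, tipped mouth-down, has been tapped on the steel plate (((contact force between bottle_0 and station above 1 N and angle between bottle_0_center's own x axis and vertical below 1.2 rad) or (contact force between bottle_1 and station above 1 N and angle between bottle_1_center's own x axis and vertical below 1.2 rad) or (contact force between bottle_2 and station above 1 N and angle between bottle_2_center's own x axis and vertical below 1.2 rad))).
2. every logger lies in the collecting tray (x of logger_0 in the frame of tray between -0.072 and 0.072 m and y of logger_0 in the frame of tray between -0.052 and 0.052 m and z of logger_0 in the frame of tray between 0 and 0.035 m and x of logger_1 in the frame of tray between -0.072 and 0.072 m and y of logger_1 in the frame of tray between -0.052 and 0.052 m and z of logger_1 in the frame of tray between 0 and 0.035 m and x of logger_2 in the frame of tray between -0.072 and 0.072 m and y of logger_2 in the frame of tray between -0.052 and 0.052 m and z of logger_2 in the frame of tray between 0 and 0.035 m), for 0.3 s.
At the end, for the whole second after the job is handed in: All loggers at rest in the collecting tray; all three bottles lying in the steel instrument tray; the collecting tray's leading edge within 5 mm of the line on the heat controller's side, square within 0.06 rad, its origin 40 to 110 mm in front of the plate's edge (all of step 2 and linear speed of each of logger_0, logger_1, logger_2 below 0.03 m/s and x of bottle_0_center in the frame of wash_tray between -0.075 and 0.075 m and y of bottle_0_center in the frame of wash_tray between -0.125 and 0.125 m and z of bottle_0_center in the frame of wash_tray between 0 and 0.03 m and x of bottle_1_center in the frame of wash_tray between -0.075 and 0.075 m and y of bottle_1_center in the frame of wash_tray between -0.125 and 0.125 m and z of bottle_1_center in the frame of wash_tray between 0 and 0.03 m and x of bottle_2_center in the frame of wash_tray between -0.075 and 0.075 m and y of bottle_2_center in the frame of wash_tray between -0.125 and 0.125 m and z of bottle_2_center in the frame of wash_tray between 0 and 0.03 m and ((y of heater in the frame of station above 0 m and y of tray in the frame of station between 0.07 and 0.08 m) or (y of heater in the frame of station below 0 m and y of tray in the frame of station between -0.08 and -0.07 m)) and angle between the y axis of tray and the y axis of station, either way round below 0.06 rad and linear speed of tray below 0.01 m/s and x of tray in the frame of station between -0.11 and -0.04 m); the robot touches nothing.
Of logger_0, logger_1, logger_2 only 2 to 3 are there at a start; the rules pass over those that are not, and their reading is None.
At some moment in a run one of bottle_0, bottle_1, bottle_2 may be knocked a few centimetres aside while the robot is not near it.
Once in a run the grip may slacken for a moment while it holds something.
It also fails if it takes over 184 s, if anything falls off the work surface, if the arm or the gripper's body presses on something with over 40 N, if the wrist force passes 120 N, or if a joint passes its speed limit or range.

## Working session

There is one attempt and no reset: what is moved stays moved. The work goes in short steps, Python scripts to look and compute and a shell command to move; the robot and the scene stay as the last step left them, time stands still between calls to the robot, and variables do not carry over. Pictures are saved under pics/ and viewed, at most 14 in all, crops included, and the job is handed in when it is done.

```bash
mkdir -p pics
cat > h.py <<'E'
import numpy as np, cv2
from cell import monitor, eyes, job, bot
def snap(n):
    s=monitor.get_state(); p,d=eyes.snapshot(n); return p,d,s
def save(p,f): cv2.imwrite('pics/'+f,cv2.cvtColor(np.ascontiguousarray(p),cv2.COLOR_RGB2BGR))
def cam(n,s=None):
    m=eyes.camera_model(n)
    if n=='wrist':
        T=np.eye(4);T[:3,:3]=s['orientation'];T[:3,3]=s['tcp_pos'];T=T@np.array(m['mount'])
        return m,T[:3,:3],T[:3,3]
    return m,np.array(m['attitude']),np.array(m['position'])
def rays(uv,n,s=None):
    m,R,t=cam(n,s);K=np.array(m['K']);uv=np.atleast_2d(np.float64(uv))
    q=cv2.undistortPoints(uv[:,None],K,np.array([m['k1'],0,0,0.]),).reshape(-1,2) 
    d=np.c_[q,np.ones(len(q))]@R.T
    return t,d
def onplane(uv,z,n,s=None):
    t,d=rays(uv,n,s); return t+d*((z-t[2])/d[:,2])[:,None]
def deproj(uv,depth,n,s=None):
    t,d=rays(uv,n,s); uv=np.atleast_2d(uv).astype(int); return t+d*depth[uv[:,1],uv[:,0]][:,None]
E
python3 - <<'E'
from h import *
for n in ('top','scene','wrist'):
    p,d,s=snap(n); save(p,n+'0.png'); np.savez(n+'0.npz',p=p,d=d)
    m=eyes.camera_model(n); print(n,m)
print(s)
E
```

```text
top {'K': array([[500.09529174,   0.        , 279.7383593 ],
       [  0.        , 500.09529174, 205.32154328],
       [  0.        ,   0.        ,   1.        ]]), 'k1': 0.018447238270869665, 'position': array([ 0.25162577, -0.10067514,  1.51528878]), 'attitude': array([[ 0.02654126, -0.98124451,  0.19093135],
       [-0.99958962, -0.02811039, -0.00551399],
       [ 0.01077773, -0.19070665, -0.98158791]])}
scene {'K': array([[543.18728414,   0.        , 276.60010505],
       [  0.        , 543.18728414, 215.28934026],
       [  0.        ,   0.        ,   1.        ]]), 'k1': -0.12214614742627194, 'position': array([-0.39483978, -0.83356651,  1.25094446]), 'attitude': array([[ 0.62874586, -0.53518777,  0.5641389 ],
       [-0.77758151, -0.43901786,  0.45014476],
       [ 0.00675509, -0.72169063, -0.69218278]])}
wrist {'K': array([[349.68244243,   0.        , 279.57633877],
       [  0.        , 349.68244243, 206.76113798],
       [  0.        ,   0.        ,   1.        ]]), 'k1': -0.08360317673023163, 'mount': array([[-1.97579972e-04, -9.54162947e-01, -2.99287541e-01,
         7.71
[... 408 characters left out ...]
, 'dq': array([ 3.97831480e-04, -3.07951331e-04,  1.54165875e-03,  3.62932951e-04,
       -6.63140299e-07, -1.35197324e-03]), 'joint_efforts': array([-3.46538283e-03, -3.69350195e+01,  3.48281801e+01,  6.95167333e+00,
       -4.58919851e-03,  1.43038750e-05]), 'tcp_pos': array([ 0.25809702, -0.5413529 ,  0.24738031]), 'orientation': array([[-9.02708507e-01, -4.30251928e-01, -7.93435173e-04],
       [-4.30252643e-01,  9.02707448e-01,  1.38837871e-03],
       [ 1.18887222e-04,  1.59467886e-03, -9.99998721e-01]]), 'wrist_force': array([ 0.17905194, -0.09801735,  0.17491868]), 'wrist_torque': array([ 0.0353349 , -0.05187608,  0.01754082]), 'grip_force': 0.0, 'gripper_width': 0.08553643141051888}
```

View pics/top0.png

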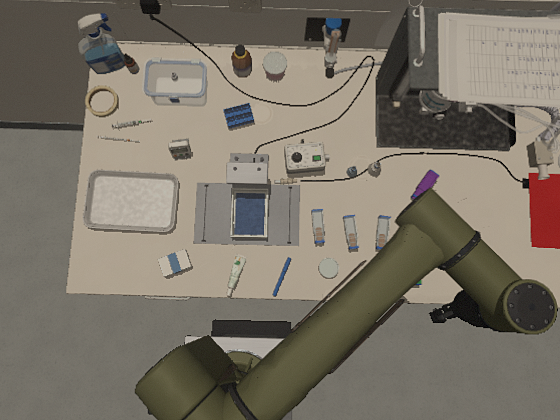

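View pics/scene0.png

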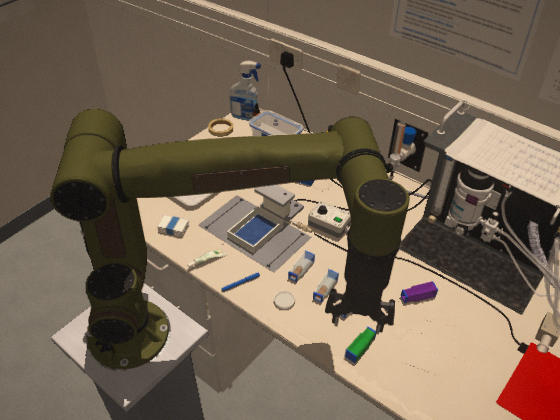

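Top view: the wash tray is at (132,201), the mat at (247,213) with its lines near x=205 and x=288, and the collecting tray at (249,213). The heat controller (knob and green rocker) is at (306,157), so it is on the right, and the timer at (180,148) is on the left. Three blue-ended clear bottles are at (317,227), (350,233) and (383,233). The look-alikes are purple at (425,185) and green at (418,283) in top, (362,345) in scene, and are not meant. I'll enlarge the bottles to confirm.

Run:
```python
from h import *
p=np.load('top0.npz')['p']; d=np.load('top0.npz')['d']
a=cv2.resize(p[140:260,180:400],None,fx=3.6,fy=3.6,interpolation=cv2.INTER_CUBIC); save(a,'crop1.png')
hsv=cv2.cvtColor(p,cv2.COLOR_RGB2HSV)
def blobs(m,nm,box,mn=8):
    x0,y0,x1,y1=box; k=np.zeros_like(m);k[y0:y1,x0:x1]=m[y0:y1,x0:x1]
    n,l,st,c=cv2.connectedComponentsWithStats(k)
    for i in range(1,n):
        if st[i,4]>=mn: print(nm,c[i].round(1),st[i,4],onplane(c[i],0.017,'top').round(4)[0])
blobs(cv2.inRange(hsv,(100,110,60),(125,255,255)),'blue',(300,190,400,270),4)
blobs(cv2.inRange(hsv,(3,60,60),(20,255,255)),'orange',(300,190,400,270))
for nm,uv in dict(wash=(132,201),trayc=(249,213)).items(): print(nm,deproj(uv,d,'top'))
```

```text
blue [320. 209.] 5 [ 0.5352 -0.2322  0.017 ]
blue [352. 215.] 5 [ 0.5194 -0.3298  0.017 ]
blue [384.6 216.2] 12 [ 0.5186 -0.429   0.017 ]
blue [346. 216.] 5 [ 0.5157 -0.3115  0.017 ]
blue [319.6 241.1] 15 [ 0.4368 -0.232   0.017 ]
blue [352.9 247.1] 14 [ 0.4215 -0.3323  0.017 ]
blue [378.8 247.3] 11 [ 0.4231 -0.4103  0.017 ]
orange [318.  228.5] 10 [ 0.4749 -0.2268  0.017 ]
orange [318.6 233.1] 27 [ 0.4608 -0.2286  0.017 ]
orange [351.  234.5] 10 [ 0.4595 -0.3267  0.017 ]
orange [381.5 240.1] 59 [ 0.4452 -0.4188  0.017 ]
orange [319. 238.] 15 [ 0.4461 -0.2301  0.017 ]
orange [351.9 238.9] 26 [ 0.4461 -0.3294  0.017 ]
orange [352.5 243.9] 16 [ 0.4311 -0.3312  0.017 ]
orange [360.  264.9] 19 [ 0.3686 -0.3535  0.017 ]
wash [[0.54673293 0.345376   0.00081421]]
trayc [[ 0.51797846 -0.01584831  0.00925074]]
```

View pics/crop1.png

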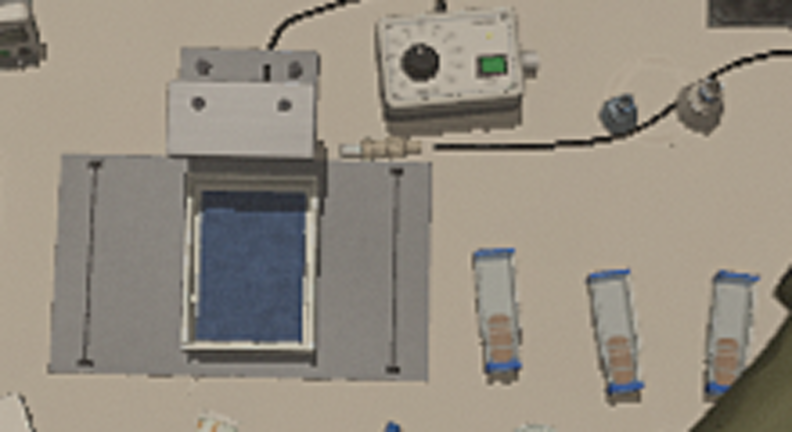

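Enlarged, all three blue-ended clear bottles show an orange logger at the mouth end, and they match the description; green and purple do not. The heater is on the right, so the tray goes to line_right. Next I measure the station, wash tray and bottles.

```bash
cat >> h.py <<'E'
from scipy.spatial.transform import Rotation as Ro
def hsvmask(p,lo,hi): return cv2.inRange(cv2.cvtColor(p,cv2.COLOR_RGB2HSV),lo,hi)
def cloud(d,n,s=None):
    v,u=np.mgrid[0:420,0:560]; uv=np.c_[u.ravel(),v.ravel()]
    P=deproj(uv,d,n,s); P[d.ravel()==0]=np.nan; return P.reshape(420,560,3)
def rel(R,t,R0=None,t0=None):
    """numbers for handwheel from current state (measured) to world pose"""
    s=monitor.get_state(); R0=np.array(s['orientation']) if R0 is None else R0; t0=np.array(s['tcp_pos']) if t0 is None else t0
    rv=Ro.from_matrix(R0.T@R).as_rotvec(); sh=R0.T@(np.array(t)-t0)
    n=max(np.linalg.norm(sh)/.05,np.degrees(np.linalg.norm(rv))/8.59)
    print('turn',(rv/np.pi).round(4),'shift',(sh/.5).round(4),'rows>=%.1f'%n)
def Rtool(yaw,th=0):
    """tool for bottle whose axis (mouth->base) azimuth is yaw, tipped th mouth-down; tool x = mouth dir"""
    u=np.array([np.cos(yaw),np.sin(yaw),0]);z=np.array([0,0,1.])
    m=-u*np.cos(th)-z*np.sin(th); tz=u*np.sin(th)-z*np.cos(th)
    return np.c_[m,np.cross(tz,m),tz]
E
python3 - <<'E'
from h import *
f=np.load('top0.npz');p,d=f['p'],f['d']
o=lambda x,y:(180+x/3.6-.4,140+y/3.6-.4)
for nm,a,b in (('L',o(96,164),o(85,363)),('R',o(398,172),o(395,370))):
    q=onplane([a,b],0,'top'); print(nm,q.round(4).tolist(),'yaw',np.arctan2(*(q[0]-q[1])[1::-1]).round(4))
C=cloud(d,'top')
def stat(m,nm):
    q=C[m]; q=q[~np.isnan(q[:,0])]; print(nm,len(q),q.min(0).round(4),q.max(0).round(4),np.median(q,0).round(4)); return q
box=np.zeros((420,560),bool);box[145:190,220:275]=1
q=stat(box&(abs(C[...,2]-.1)<.006),'plate')
r=cv2.minAreaRect(np.float32(q[:,:2]*1000)); print(r,cv2.boxPoints(r).round(1).tolist())
box[:]=0;box[160:245,75:190]=1
q=stat(box&(abs(C[...,2]-.02)<.005),'wash rim');r=cv2.minAreaRect(np.float32(q[:,:2]*1000)); print(r)
box[:]=0;box[185:245,222:275]=1
q=stat(box&(abs(C[...,2]-.03)<.004),'tray rim');r=cv2.minAreaRect(np.float32(q[:,:2]*1000)); print(r)
ci=[((320,209.5),(319.6,241.1)),((349,215.5),(352.9,247.1)),((384.6,216.2),(378.8,247.3))]
E
```

```text
L [[0.6036, 0.1205, 0.0], [0.4311, 0.1204, 0.0]] yaw 0.0009
R [[0.6041, -0.1401, 0.0], [0.4324, -0.1414, 0.0]] yaw 0.0078
plate 838 [ 0.5879 -0.0683  0.094 ] [0.6538 0.0517 0.1059] [ 0.6199 -0.0081  0.0999]
((621.14111328125, -8.402965545654297), (65.8189468383789, 120.00546264648438), 0.3327780067920685) [[587.9000244140625, 51.400001525878906], [588.5999755859375, -68.5999984741211], [654.4000244140625, -68.19999694824219], [653.7000122070312, 51.79999923706055]]
wash rim 605 [0.4524 0.2052 0.015 ] [0.6393 0.4839 0.0248] [0.5536 0.3556 0.0185]
((545.9451293945312, 344.64794921875), (276.6258239746094, 183.2775115966797), 88.2119369506836)
tray rim 229 [ 0.4416 -0.0713  0.0261] [0.5924 0.0386 0.0338] [ 0.5245 -0.0107  0.0299]
((517.0484008789062, -16.455463409423828), (150.78036499023438, 109.64439392089844), 0.5658552646636963)
```

```bash
python3 -c "
from h import *
rel(Rtool(0),[.46,-.33,.28])"
```

```text
turn [ 4.000e-04 -1.000e-04  1.416e-01] shift [-0.5464  0.208  -0.0648] rows>=5.9
```

```bash
python3 -m handwheel '0 0 0.14 -0.546 0.208 -0.065 100;0 0 0.14 -0.546 0.208 -0.065 100;0 0 0.14 -0.546 0.208 -0.065 100;0 0 0.14 -0.546 0.208 -0.065 100;0 0 0.14 -0.546 0.208 -0.065 100;0 0 0.14 -0.546 0.208 -0.065 100;0 0 0.14 -0.546 0.208 -0.065 100;0 0 0.14 -0.546 0.208 -0.065 100;0 0 0.14 -0.546 0.208 -0.065 100'
python3 - <<'E'
from h import *
p,d,s=snap('wrist'); save(p,'w1.png'); np.savez('w1.npz',p=p,d=d,R=s['orientation'],t=s['tcp_pos'])
m=hsvmask(p,(100,110,40),(128,255,255)); n,l,st,c=cv2.connectedComponentsWithStats(m)
for i in range(1,n):
    if st[i,4]>25: print(c[i].round(1),st[i].tolist(),onplane(c[i],0.017,'wrist',s)[0].round(4))
E
```

```text
time: 1.05
tcp_pos: [0.4595, -0.3306, 0.2805]
orientation: [[-1.0, -0.005, -0.001], [-0.005, 1.0, 0.0], [0.001, 0.0, -1.0]]
wrist_force: [-0.7, -0.3, -0.2]
gripper_width: 0.0858
grip_force: 0.0
[472.1  52.7] [444, 0, 58, 106, 1226] [ 0.3306 -0.1252  0.017 ]
[105.8  34.8] [84, 33, 44, 8, 115] [ 0.3154 -0.5143  0.017 ]
[112.8 129.2] [96, 126, 35, 7, 138] [ 0.4144 -0.5172  0.017 ]
[202.2 135.1] [188, 130, 31, 10, 168] [ 0.4216 -0.4163  0.017 ]
[278.1 134.6] [265, 130, 27, 9, 133] [ 0.421  -0.3324  0.017 ]
[370.1 149.1] [355, 144, 31, 10, 171] [ 0.4362 -0.2294  0.017 ]
[290.6 220. ] [276, 217, 29, 6, 62] [ 0.5206 -0.3172  0.017 ]
[195.6 220.6] [181, 218, 30, 6, 64] [ 0.522  -0.4301  0.017 ]
[370.6 232.1] [355, 225, 34, 11, 78] [ 0.5358 -0.2208  0.017 ]
[519.7 255. ] [495, 247, 54, 15, 322] [ 0.5677 -0.0224  0.017 ]
[122.7 264.4] [109, 252, 30, 24, 231] [ 0.5812 -0.5274  0.017 ]
[222.3 340. ] [216, 338, 13, 6, 32] [ 0.6928 -0.4067  0.017 ]
[482.3 412.8] [479, 401, 10, 19, 88] [ 0.839  -0.0131  0.017 ]
```

View pics/w1.png

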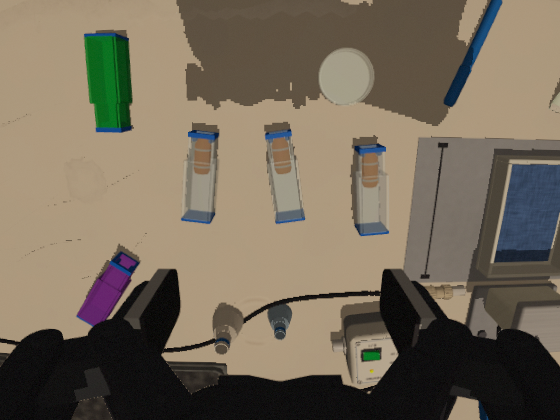

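The wrist view confirms the clear bottles A (370,149)-(370,232), B (278,135)-(290,220) and C (202,135)-(196,220), each with an orange logger at the mouth. The green (108,80) and purple (108,290) look-alikes stay untouched. Now I refine the axes with depth.

```bash
cat >> h.py <<'E'
def bottles(p,d,s,n='wrist',show=True):
    """pair blue lips/bases of 34-wide clear bottles -> list of (mouth,base,yaw)"""
    m=hsvmask(p,(100,110,40),(128,255,255)); k,l,st,c=cv2.connectedComponentsWithStats(m); C=cloud(d,n,s); out=[]
    for i in range(1,k):
        if not 30<st[i,4]<900: continue
        q=C[l==i]; q=q[(q[:,2]>.002)&(q[:,2]<.045)]
        if len(q)<15: continue
        r=[(q[:,j].min()+q[:,j].max())/2 for j in (0,1)]
        out.append((i,c[i],r,np.percentile(q[:,2],[5,50,95]),np.ptp(q[:,0]),np.ptp(q[:,1])))
        if show: print(c[i].round(0),'xy',np.round(r,4),'z',out[-1][3].round(4),'dx %.4f dy %.4f'%out[-1][4:])
    return out
E
python3 - <<'E'
from h import *
f=np.load('w1.npz');s=dict(orientation=f['R'],tcp_pos=f['t'])
bottles(f['p'],f['d'],s)
E
```

```text
[106.  35.] xy [ 0.3179 -0.5127] z [0.0094 0.034  0.0356] dx 0.0035 dy 0.0344
[113. 129.] xy [ 0.4138 -0.5152] z [0.0088 0.0314 0.0329] dx 0.0046 dy 0.0291
[202. 135.] xy [ 0.4207 -0.4143] z [0.0096 0.0317 0.0332] dx 0.0082 dy 0.0280
[278. 135.] xy [ 0.4197 -0.3325] z [0.0108 0.0318 0.0331] dx 0.0074 dy 0.0275
[370. 149.] xy [ 0.4351 -0.2309] z [0.0081 0.0316 0.0331] dx 0.0076 dy 0.0279
[291. 220.] xy [ 0.5139 -0.3186] z [0.0334 0.0349 0.036 ] dx 0.0064 dy 0.0316
[196. 221.] xy [ 0.5155 -0.4259] z [0.0334 0.0346 0.0357] dx 0.0063 dy 0.0328
[371. 232.] xy [ 0.5286 -0.2223] z [0.0177 0.0345 0.0357] dx 0.0084 dy 0.0333
[520. 255.] xy [ 0.5707 -0.011 ] z [0.0057 0.0068 0.0082] dx 0.0208 dy 0.0769
[123. 264.] xy [ 0.5781 -0.5233] z [0.0068 0.0292 0.0327] dx 0.0201 dy 0.0262
[482. 413.] xy [ 0.8449 -0.0101] z [0.0044 0.0127 0.0269] dx 0.0417 dy 0.0141
```

```bash
python3 -c "
from h import *
rel(Rtool(.092),[.482,-.2266,.10]);rel(Rtool(.092),[.482,-.2266,.022])"
```

```text
turn [ 0.     -0.0002 -0.028 ] shift [-0.0468  0.2085  0.361 ] rows>=4.2
turn [ 0.     -0.0002 -0.028 ] shift [-0.0469  0.2085  0.517 ] rows>=5.6
```

```bash
python3 -m handwheel '0 0 -0.028 -0.047 0.208 0.36 100;0 0 -0.028 -0.047 0.208 0.36 100;0 0 -0.028 -0.047 0.208 0.36 100;0 0 -0.028 -0.047 0.208 0.36 100;0 0 -0.028 -0.047 0.208 0.36 100;0 0 -0.028 -0.047 0.208 0.36 100'
python3 - <<'E'
from h import *
p,d,s=snap('wrist'); save(p,'w2.png'); bottles(p,d,s)
C=cloud(d,'wrist',s); q=C[(abs(C[...,2]-.034)<.0015)&(abs(C[...,0]-.49)<.06)&(abs(C[...,1]+.226)<.04)]; print(len(q),q.min(0),q.max(0)); r=cv2.minAreaRect(np.float32(q[:,:2]*1000));print(r)
rel(Rtool(.092),[.482,-.2266,.022])
E
```

```text
time: 1.7
tcp_pos: [0.4817, -0.2267, 0.0997]
orientation: [[-0.996, -0.093, -0.003], [-0.093, 0.996, -0.0], [0.003, 0.0, -1.0]]
wrist_force: [-0.3, 0.0, 0.5]
gripper_width: 0.0854
grip_force: 0.0
[  9. 107.] xy [ 0.4218 -0.405 ] z [0.0051 0.0139 0.0215] dx 0.0064 dy 0.0130
[108. 111.] xy [ 0.4199 -0.3324] z [0.0106 0.0316 0.0329] dx 0.0083 dy 0.0303
[280. 153.] xy [ 0.4345 -0.2308] z [0.0185 0.0318 0.0329] dx 0.0072 dy 0.0282
[ 12. 248.] xy [ 0.5169 -0.4095] z [0.0049 0.0163 0.028 ] dx 0.0043 dy 0.0029
[139. 267.] xy [ 0.5137 -0.3182] z [0.0092 0.0344 0.0357] dx 0.0087 dy 0.0331
[282. 306.] xy [ 0.5296 -0.2216] z [0.0338 0.0348 0.0359] dx 0.0051 dy 0.0324
5638 [ 0.43100806 -0.24487576  0.03250006] [ 0.53316039 -0.2048469   0.03549962]
((482.21588134765625, -226.2398681640625), (100.46202087402344, 34.22229766845703), 5.619332790374756)
turn [-0.0004  0.0001  0.0001] shift [0.0015 0.002  0.1599] rows>=1.6
```

```bash
python3 -m handwheel '0 0 0 0 0.001 0.08 100;0 0 0 0 0.001 0.156 100;0 0 0 0 0.001 0.156 100;0 0 0 0 0.001 0.156 0;0 0 0 0 0.001 0.156 0;0 0 0 0 0.001 0.156 0;0 0 0 0 0.001 0.156 0;0 0 0 0 0.001 0.156 0;0 0 0 0 0.001 0.156 0;0 0 0 0 0.001 0 0;0 0 0 0 0.001 -0.2 0;0 0 0 0 0.001 -0.3 0;0 0 0 0 0.001 -0.3 0;0 0 0 0 0.001 -0.3 0'
```

```text
time: 3.15
tcp_pos: [0.4833, -0.226, 0.2561]
orientation: [[-0.996, -0.093, 0.006], [-0.093, 0.996, -0.002], [-0.006, -0.002, -1.0]]
wrist_force: [0.3, -0.2, -0.2]
gripper_width: 0.033
grip_force: 60.3
```

Run:
```python
from h import *
p,d,s=snap('wrist'); 
m=hsvmask(p,(100,110,40),(128,255,255)); k,l,st,c=cv2.connectedComponentsWithStats(m)
C=cloud(d,'wrist',s); T=(C-s['tcp_pos'])@np.array(s['orientation'])
for i in range(1,k):
    q=T[l==i]; q=q[(abs(q[:,2])<.03)&(abs(q[:,0])<.08)]
    if len(q)>20: print(c[i].round(),q.min(0).round(4),q.max(0).round(4))
rel(Rtool(.004,np.radians(55)),[.605,-.013,.20])
```

```text
[280. 177.] [ 0.0467 -0.0141 -0.0091] [0.0522 0.0138 0.0196]
turn [ 0.0124 -0.3021  0.0267] shift [-0.2792  0.4036  0.1207] rows>=6.4
```

```bash
python3 -m handwheel '0.0124 -0.302 0.0267 -0.279 0.404 0.12 0;0.0124 -0.302 0.0267 -0.279 0.404 0.12 0;0.0124 -0.302 0.0267 -0.279 0.404 0.12 0;0.0124 -0.302 0.0267 -0.279 0.404 0.12 0;0.0124 -0.302 0.0267 -0.279 0.404 0.12 0;0.0124 -0.302 0.0267 -0.279 0.404 0.12 0;0.0124 -0.302 0.0267 -0.279 0.404 0.12 0;0.0124 -0.302 0.0267 -0.279 0.404 0.12 0;0.0124 -0.302 0.0267 -0.279 0.404 0.12 0;0.0124 -0.302 0.0267 -0.279 0.404 0.12 0;0.0124 -0.302 0.0267 -0.279 0.404 0.12 0;0.0124 -0.302 0.0267 -0.279 0.404 0.12 0'
python3 - <<'E'
from h import *
p,d,s=snap('wrist'); save(p,'w3.png')
R=np.array(s['orientation']);print(s['tcp_pos']+R@[.0513,0,.0193],s['gripper_width'],s['qpos'].round(2))
C=cloud(d,'wrist',s); k=(abs(C[...,2]-.1)<.003)&(C[...,0]>.57)&(C[...,0]<.66)
q=C[k];print(len(q),q.min(0),q.max(0))
rel(Rtool(.004,np.radians(55)),[.605,-.013,.20])
m=hsvmask(p,(100,110,40),(128,255,255)); n,l,st,c=cv2.connectedComponentsWithStats(m)
T=(C-s['tcp_pos'])@R
for i in range(1,n):
    q=T[l==i]; q=q[(abs(q[:,2])<.03)&(abs(q[:,0])<.08)]
    if len(q)>20: print(c[i].round(),q.min(0).round(4),q.max(0).round(4))
E
```

```text
time: 4.4
tcp_pos: [0.6048, -0.0123, 0.1916]
orientation: [[-0.587, -0.005, 0.809], [0.0, 1.0, 0.006], [-0.809, 0.004, -0.587]]
wrist_force: [-0.6, 0.1, -0.6]
gripper_width: 0.0328
grip_force: 65.2
[ 0.59025093 -0.01217661  0.13877061] 0.03276987246386252 [ 0.36 -0.69 -1.08  0.84 -0.38 -2.59]
15723 [ 0.58722468 -0.06848325  0.09700248] [0.65299584 0.05072316 0.10285486]
turn [ 0.001  -0.0053 -0.0008] shift [-0.0137 -0.0013 -0.0094] rows>=0.2
[297. 168.] [ 0.0426 -0.0146 -0.0091] [0.0515 0.0145 0.0225]
```

View pics/w3.png

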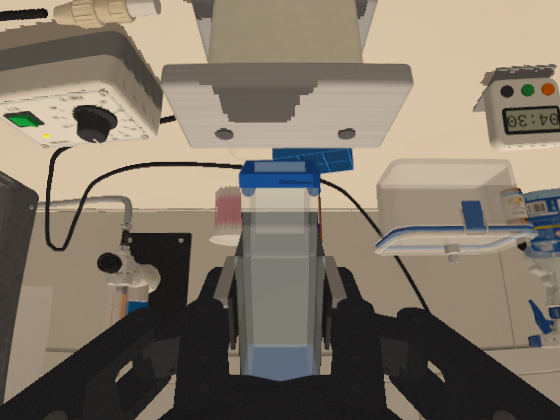

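The wrist view shows the bottle held with its lip at (280,175) above the plate (163-412, 65-148), but no orange in its neck. I'll look in the top and scene views for the loggers.

```bash
python3 - <<'E'
from h import *
pt,d,s=snap('top'); ps,d2,_=snap('scene')
a=cv2.resize(pt[140:280,180:420],(560,327),interpolation=cv2.INTER_CUBIC); b=cv2.resize(ps[160:360,170:420],(560,448)[:2],interpolation=cv2.INTER_CUBIC)
save(np.vstack([a,b])[:, :], 'c2.png'); print(np.vstack([a,b]).shape)
for im,n in ((pt,'top'),(ps,'scene'),(cv2.imread('pics/w3.png')[...,::-1].copy(),'w')):
    m=hsvmask(im,(3,90,60),(20,255,255)); k,l,st,c=cv2.connectedComponentsWithStats(m)
    print(n,[(c[i].round().tolist(),st[i,4]) for i in range(1,k) if st[i,4]>8])
E
python3 -c "
import cv2;a=cv2.imread('pics/c2.png');cv2.imwrite('pics/c2.png',cv2.resize(a,None,fx=.77,fy=.77))"
```

```text
(775, 560, 3)
top [([330.0, 43.0], np.int32(23)), ([241.0, 60.0], np.int32(196)), ([130.0, 63.0], np.int32(25)), ([99.0, 92.0], np.int32(54))]
scene [([353.0, 74.0], np.int32(10)), ([257.0, 114.0], np.int32(11)), ([220.0, 127.0], np.int32(298)), ([400.0, 138.0], np.int32(129)), ([332.0, 137.0], np.int32(130)), ([189.0, 145.0], np.int32(13)), ([329.0, 159.0], np.int32(42)), ([352.0, 165.0], np.int32(80)), ([133.0, 220.0], np.int32(189)), ([432.0, 218.0], np.int32(49)), ([120.0, 221.0], np.int32(9)), ([248.0, 225.0], np.int32(73)), ([304.0, 227.0], np.int32(80)), ([114.0, 228.0], np.int32(20)), ([559.0, 230.0], np.int32(9)), ([104.0, 231.0], np.int32(13)), ([118.0, 234.0], np.int32(22)), ([135.0, 293.0], np.int32(36)), ([322.0, 290.0], np.int32(46)), ([143.0, 296.0], np.int32(55)), ([348.0, 306.0], np.int32(61)), ([549.0, 314.0], np.int32(15)), ([549.0, 332.0], np.int32(163)), ([554.0, 355.0], np.int32(11)), ([507.0, 383.0], np.int32(59)), ([506.0, 410.0], np.int32(13)), ([517.0, 416.0], np.int32(10))]
w [([548.0, 89.0], np.int32(143)), ([516.0, 189.0], np.int32(24)), ([320.0, 218.0], np.int32(95)), ([516.0, 200.0], np.int32(52)), ([523.0, 220.0], np.int32(52)), ([516.0, 223.0], np.int32(10)), ([123.0, 306.0], np.int32(130)), ([111.0, 316.0], np.int32(24))]
```

View pics/c2.png

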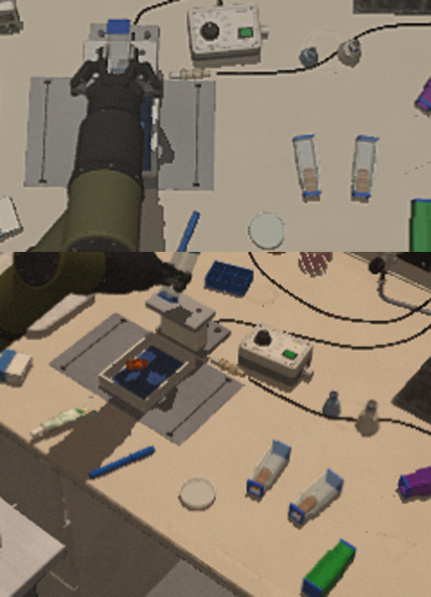

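The scene crop shows one orange logger in the tray at crop (135,365), scene (248,225). It slid out at 55° tilt without a tap, and B and C still hold theirs. From here I keep the tilt at 45° and tap once now, to satisfy the tap step and find the contact height.

```bash
python3 -c "
from h import *
rel(Rtool(.004,np.radians(45)),[.614,-.013,.18])"
```

```text
turn [ 0.0011  0.0504 -0.0007] shift [ 0.0087 -0.0016  0.0289] rows>=1.1
```

```bash
python3 -m handwheel '0.001 0.05 -0.001 0.009 -0.002 0.029 0;0.001 0.05 -0.001 0.009 -0.002 0.029 0;0.001 0.05 -0.001 0.009 -0.002 0.029 0;0.001 0.05 -0.001 0.009 -0.002 0.029 0'
python3 - <<'E'
from h import *
p,d,s=snap('wrist')
R=np.array(s['orientation']);print(s['tcp_pos']+R@[.0513,0,.0193],s['qpos'].round(3))
rel(Rtool(.004,np.radians(45)),[.614,-.013,.18])
print('down 10mm =',R.T@[0,0,-.02])
E
```

```text
time: 4.95
tcp_pos: [0.6142, -0.013, 0.1806]
orientation: [[-0.705, -0.005, 0.709], [-0.004, 1.0, 0.003], [-0.709, -0.001, -0.705]]
wrist_force: [0.5, 0.4, -1.1]
gripper_width: 0.0332
grip_force: 65.4
[ 0.59173971 -0.01314687  0.13059043] [ 0.417 -0.563 -0.89   0.556 -0.57  -2.351]
turn [-0.0001  0.0009  0.0003] shift [0.0001 0.0008 0.0004] rows>=0.0
down 10mm = [1.41868656e-02 1.03742899e-05 1.40972599e-02]
```

```bash
python3 -m handwheel '0 0 0 0.017 0 0.017 0;0 0 0 0.046 0 0.046 0'; python3 -m handwheel '0 0 0 -0.046 0 -0.046 0;0 0 0 -0.046 0 -0.046 0;0 0 0 -0.046 0 -0.046 0'; python3 -c "
from h import *
print(monitor.get_state()['qpos'].round(3))"
```

```text
time: 5.2
tcp_pos: [0.6149, -0.0127, 0.15]
orientation: [[-0.702, -0.006, 0.712], [-0.003, 1.0, 0.005], [-0.712, 0.001, -0.702]]
wrist_force: [8.6, -9.5, 38.9]
gripper_width: 0.0327
grip_force: 69.9
time: 5.5
tcp_pos: [0.614, -0.0134, 0.1808]
orientation: [[-0.704, -0.004, 0.71], [-0.003, 1.0, 0.003], [-0.71, 0.0, -0.704]]
wrist_force: [-1.0, 0.7, -0.9]
gripper_width: 0.0332
grip_force: 66.3
[ 0.417 -0.565 -0.891  0.555 -0.57  -2.351]
```

```bash
python3 -c "
from h import *
rel(Rtool(0.1,np.radians(10)),[.55,.2,.22]);rel(Rtool(.0,0),[.535,.425,.10])"
```

```text
turn [-0.0143  0.1955 -0.0275] shift [ 0.0334  0.4274 -0.1447] rows>=4.5
turn [0.0006 0.2512 0.0012] shift [0.2237 0.8775 0.0045] rows>=9.1
```

```bash
python3 -m handwheel '-0.014 0.195 -0.027 0.033 0.427 -0.145 0;-0.014 0.195 -0.027 0.033 0.427 -0.145 0;-0.014 0.195 -0.027 0.033 0.427 -0.145 0;-0.014 0.195 -0.027 0.033 0.427 -0.145 0;0 0.251 0 0.224 0.877 0.0045 0;0 0.251 0 0.224 0.877 0.0045 0;0 0.251 0 0.224 0.877 0.0045 0;0 0.251 0 0.224 0.877 0.0045 0;0 0.251 0 0.224 0.877 0.0045 0;0 0.251 0 0.224 0.877 0.0045 0;0 0.251 0 0.224 0.877 0.0045 0;0 0.251 0 0.224 0.877 0.0045 0;0 0.251 0 0.224 0.877 0.0045 0'
python3 - <<'E'
from h import *
s=monitor.get_state();print(s['qpos'].round(3))
rel(Rtool(.0,0),[.535,.425,.024])
p,d,s=snap('wrist'); save(p,'w4.png')
C=cloud(d,'wrist',s)
q=C[(abs(C[...,2]-.02)<.003)&(C[...,1]>.15)]; r=cv2.minAreaRect(np.float32(q[:,:2]*1000));print(r,q.min(0),q.max(0))
E
```

```text
time: 6.8
tcp_pos: [0.5353, 0.4239, 0.0998]
orientation: [[-1.0, -0.003, 0.0], [-0.003, 1.0, -0.001], [-0.0, -0.001, -1.0]]
wrist_force: [-0.4, 0.1, 0.4]
gripper_width: 0.0331
grip_force: 66.3
[ 9.620e-01  2.870e-01  9.000e-02  1.000e-03 -1.374e+00 -2.530e+00]
turn [-0.0002  0.0001  0.0011] shift [0.0006 0.0024 0.1517] rows>=1.5
((578.9503173828125, 336.29766845703125), (294.236083984375, 251.3480224609375), 88.3492431640625) [0.45109413 0.18579297 0.01700122] [0.70037091 0.48584514 0.02255333]
```

```bash
python3 -m handwheel '0 0 0 0 0 0.08 0;0 0 0 0 0 0.13 0;0 0 0 0 0 0.151 0;0 0 0 0 0 0.151 0;0 0 0 0 0 0.151 55;0 0 0 0 0 0.151 55;0 0 0 0 0 0.151 55;0 0 0 0 0 0.151 55;0 0 0 0 0 0.1 55;0 0 0 0 0 -0.1 55;0 0 0 0 0 -0.2 55;0 0 0 0 0 -0.2 100'
python3 - <<'E'
from h import *
p,d,s=snap('wrist'); save(p,'w5.png'); bottles(p,d,s)
pt,dt,_=snap('top'); bottles(pt,dt,None,'top')
rel(Rtool(.147),[.4665,-.3255,.10])
E
```

```text
time: 8.05
tcp_pos: [0.5347, 0.4247, 0.202]
orientation: [[-1.0, -0.005, -0.0], [-0.005, 1.0, -0.0], [0.0, -0.0, -1.0]]
wrist_force: [0.6, 0.8, -0.2]
gripper_width: 0.0598
grip_force: 0.0
[280. 134.] xy [0.4889 0.4245] z [0.021  0.0318 0.0333] dx 0.0083 dy 0.0281
[280. 241.] xy [0.5823 0.4247] z [0.0335 0.0347 0.0359] dx 0.0034 dy 0.0318
[  2. 387.] xy [0.8034 0.0675] z [0.0026 0.0061 0.0118] dx 0.0125 dy 0.0064
[239. 112.] xy [0.842  0.0291] z [0.0023 0.0067 0.0301] dx 0.0497 dy 0.0800
[241. 120.] xy [0.8142 0.022 ] z [0.0023 0.0054 0.0268] dx 0.0438 dy 0.0793
[282. 276.] xy [ 0.3288 -0.1204] z [0.0071 0.0126 0.0174] dx 0.1105 dy 0.0482
turn [ 0.0028  0.0038 -0.0453] shift [ 0.1511 -1.5052  0.205 ] rows>=15.3
```

View pics/w5.png

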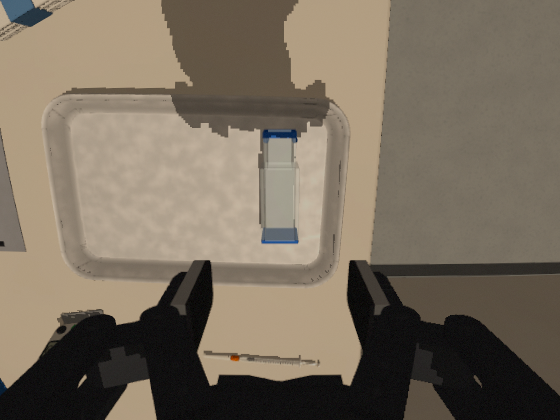

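Bottle A lies empty in the instrument tray, lip at (280,134) and base at (280,241). Now bottle B.

```bash
python3 -m handwheel '0 0 0 0.08 -0.95 0 100;0 0 0 0.08 -0.95 0 100;0 0 0 0.08 -0.95 0 100;0 0 0 0.08 -0.95 0 100;0 0 0 0.08 -0.95 0 100;0 0 0 0.08 -0.95 0 100;0 0 0 0.08 -0.95 0 100;0 0 0 0.08 -0.95 0 100;0 0 0 0.08 -0.95 0 100;0 0 0 0.08 -0.95 0 100'
python3 -m handwheel '0 0 -0.045 0.07 -0.555 0.1 100;0 0 -0.045 0.07 -0.555 0.1 100;0 0 -0.045 0.07 -0.555 0.1 100;0 0 -0.045 0.07 -0.555 0.1 100;0 0 -0.045 0.07 -0.555 0.1 100;0 0 -0.045 0.07 -0.555 0.1 100;0 0 -0.045 0.07 -0.555 0.1 100'
cat >> h.py <<'E'
def topface(C,c,r=.06):
    q=C[(abs(C[...,2]-.034)<.0015)&(abs(C[...,0]-c[0])<r)&(abs(C[...,1]-c[1])<.045)]
    R=cv2.minAreaRect(np.float32(q[:,:2]*1000)); print(len(q),R); return R
E
python3 - <<'E'
from h import *
p,d,s=snap('wrist'); save(p,'w6.png'); bottles(p,d,s); topface(cloud(d,'wrist',s),(.4665,-.3255))
print(s['qpos'].round(2)); rel(Rtool(.147),[.4665,-.3255,.022])
E
```

```text
time: 9.15
tcp_pos: [0.4964, -0.0531, 0.2004]
orientation: [[-1.0, -0.003, 0.001], [-0.003, 1.0, -0.0], [-0.001, -0.0, -1.0]]
wrist_force: [1.0, 0.6, 0.2]
gripper_width: 0.0853
grip_force: 0.0
time: 9.85
tcp_pos: [0.4614, -0.3312, 0.1479]
orientation: [[-0.99, -0.141, -0.003], [-0.141, 0.99, 0.001], [0.003, 0.001, -1.0]]
wrist_force: [-0.1, 0.7, -0.1]
gripper_width: 0.0856
grip_force: 0.0
[ 40. 110.] xy [ 0.4133 -0.5149] z [0.0086 0.0315 0.0329] dx 0.0051 dy 0.0299
[165. 136.] xy [ 0.4211 -0.42  ] z [0.0115 0.0316 0.033 ] dx 0.0109 dy 0.0282
[286. 151.] xy [ 0.4195 -0.3329] z [0.0195 0.0317 0.0329] dx 0.0085 dy 0.0276
[189. 260.] xy [ 0.5099 -0.3982] z [0.0118 0.0344 0.0359] dx 0.0171 dy 0.0326
[286. 278.] xy [ 0.5148 -0.3184] z [0.0337 0.0347 0.0359] dx 0.0079 dy 0.0326
[ 42. 302.] xy [ 0.5815 -0.5257] z [0.0052 0.0239 0.0324] dx 0.0275 dy 0.0302
[555. 345.] xy [ 0.5729 -0.0353] z [0.0062 0.0071 0.0077] dx 0.0162 dy 0.0090
3835 ((467.1097412109375, -325.8148193359375), (100.16657257080078, 34.230308532714844), 8.38481330871582)
[-0.27 -0.03 -0.17  0.   -1.44 -1.16]
turn [ 0.0003 -0.0007 -0.0016] shift [-0.0105  0.0067  0.2534] rows>=2.5
```

```bash
python3 -m handwheel '0 0 0 -0.011 0.006 0.06 75;0 0 0 -0.011 0.006 0.12 75;0 0 0 -0.011 0.006 0.18 75;0 0 0 -0.011 0.006 0.252 75;0 0 0 -0.011 0.006 0.252 75;0 0 0 -0.011 0.006 0.252 0;0 0 0 -0.011 0.006 0.252 0;0 0 0 -0.011 0.006 0.252 0;0 0 0 -0.011 0.006 0.252 0;0 0 0 -0.011 0.006 0.252 0;0 0 0 -0.011 0.006 0.252 0;0 0 0 -0.011 0.006 0.15 0;0 0 0 -0.011 0.006 0 0;0 0 0 -0.011 0.006 -0.1 0;0 0 0 -0.011 0.006 -0.2 0;0 0 0 -0.011 0.006 -0.2 0'
cat >> h.py <<'E'
def inhand(p,d,s):
    m=hsvmask(p,(100,110,40),(128,255,255)); k,l,st,c=cv2.connectedComponentsWithStats(m)
    C=cloud(d,'wrist',s); T=(C-s['tcp_pos'])@np.array(s['orientation'])
    for i in range(1,k):
        q=T[l==i]; q=q[(abs(q[:,2])<.03)&(abs(q[:,0])<.08)]
        if len(q)>20: print('lip',c[i].round(),q.min(0).round(4),q.max(0).round(4))
    o=hsvmask(p,(3,60,60),(20,255,255))[100:300,230:330]; print('orange px',(o>0).sum())
E
python3 - <<'E'
from h import *
p,d,s=snap('wrist'); save(p,'w7.png'); inhand(p,d,s)
rel(Rtool(.004,np.radians(45)),[.614,-.013,.18])
E
```

```text
time: 11.5
tcp_pos: [0.4689, -0.3248, 0.2566]
orientation: [[-0.989, -0.145, 0.007], [-0.145, 0.989, -0.004], [-0.006, -0.005, -1.0]]
wrist_force: [0.1, -0.4, -0.1]
gripper_width: 0.0324
grip_force: 60.3
lip [279. 172.] [ 0.048  -0.0143 -0.0064] [0.0536 0.0137 0.0226]
orange px 11440
turn [ 0.0157 -0.2464  0.0436] shift [-0.3752  0.5773  0.1591] rows>=7.1
```

```bash
python3 -m handwheel '0.0157 -0.246 0.0436 -0.374 0.577 0.153 0;0.0157 -0.246 0.0436 -0.374 0.577 0.153 0;0.0157 -0.246 0.0436 -0.374 0.577 0.153 0;0.0157 -0.246 0.0436 -0.374 0.577 0.153 0;0.0157 -0.246 0.0436 -0.374 0.577 0.153 0;0.0157 -0.246 0.0436 -0.374 0.577 0.153 0;0.0157 -0.246 0.0436 -0.374 0.577 0.153 0;0.0157 -0.246 0.0436 -0.374 0.577 0.153 0;0.0157 -0.246 0.0436 -0.374 0.577 0.153 0;0.0157 -0.246 0.0436 -0.374 0.577 0.153 0;0.0157 -0.246 0.0436 -0.374 0.577 0.153 0;0.0157 -0.246 0.0436 -0.374 0.577 0.153 0'
python3 - <<'E'
from h import *
p,d,s=snap('wrist'); save(p,'w8.png'); inhand(p,d,s)
R=np.array(s['orientation']);print('corner',s['tcp_pos']+R@[.0525,0,.022]); print('down 10mm units',(R.T@[0,0,-.01]/.5).round(4),'x+10',(R.T@[.01,0,0]/.5).round(4))
E
```

```text
time: 12.75
tcp_pos: [0.6114, -0.0123, 0.1743]
orientation: [[-0.715, -0.003, 0.699], [0.003, 1.0, 0.007], [-0.699, 0.007, -0.715]]
wrist_force: [-0.3, -0.5, -0.5]
gripper_width: 0.0332
grip_force: 60.9
lip [278. 172.] [ 0.0471 -0.0147 -0.0071] [0.053  0.0136 0.0218]
orange px 3980
corner [ 0.58923436 -0.01204665  0.12186151]
down 10mm units [ 0.014  -0.0001  0.0143] x+10 [-0.0143 -0.0001  0.014 ]
```

View pics/w8.png

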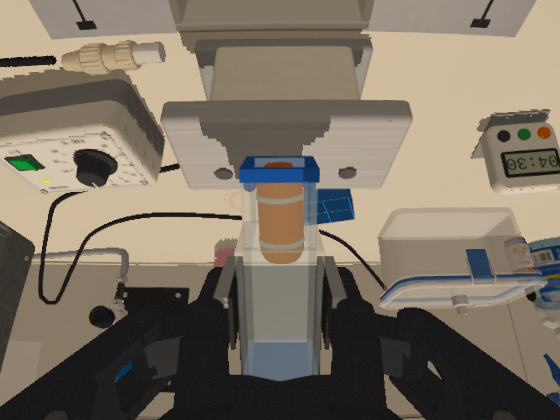

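The logger is still stuck in the neck at (280,225), and the lip at (280,170) is above the plate edge. I tap twice.

```bash
python3 -m handwheel '0 0 0 -0.015 0 -0.008 0;0 0 0 -0.015 0 -0.008 0;0 0 0 0.002 0 0.009 0;0 0 0 0.03 0 0.038 0;0 0 0 -0.015 0 -0.008 0;0 0 0 -0.015 0 -0.008 0;0 0 0 -0.015 0 -0.008 0;0 0 0 0.002 0 0.009 0;0 0 0 0.03 0 0.038 0'
python3 -m handwheel '0 0 0 -0.045 0 -0.046 0;0 0 0 -0.045 0 -0.046 0;0 0 0 -0.045 0 -0.046 0'
python3 - <<'E'
from h import *
p,d,s=snap('wrist'); save(p,'w9.png'); inhand(p,d,s)
R=np.array(s['orientation']);print('corner',s['tcp_pos']+R@[.0525,0,.022])
ps,_,_=snap('scene'); m=hsvmask(ps,(3,90,60),(20,255,255))[205:250,225:290]; print('tray orange',(m>0).sum())
E
```

```text
time: 13.7
tcp_pos: [0.6145, -0.0105, 0.1499]
orientation: [[-0.713, -0.006, 0.701], [0.001, 1.0, 0.009], [-0.701, 0.007, -0.713]]
wrist_force: [5.3, -9.4, 32.5]
gripper_width: 0.0332
grip_force: 66.5
time: 14.0
tcp_pos: [0.6137, -0.0115, 0.1804]
orientation: [[-0.716, -0.004, 0.698], [0.001, 1.0, 0.007], [-0.698, 0.006, -0.716]]
wrist_force: [0.4, -1.3, -1.8]
gripper_width: 0.0328
grip_force: 63.7
lip [302. 188.] [ 0.0361 -0.0149 -0.0102] [0.0509 0.0137 0.0201]
orange px 934
corner [ 0.59151473 -0.01125631  0.12799247]
tray orange 134
```

```bash
python3 -m handwheel '0 0 0 0 0 0 0;0 0 0 0 0 0 0;0 0 0 0 0 0 0'
python3 - <<'E'
from h import *
p,d,s=snap('wrist'); inhand(p,d,s)
ps,_,_=snap('scene')
a=cv2.resize(p[120:300,200:360],(400,450)); b=cv2.resize(ps[180:270,210:290],(400,450),interpolation=cv2.INTER_CUBIC); save(np.hstack([a,b]),'c3.png')
rel(Rtool(0.1,np.radians(10)),[.54,.15,.22]);rel(Rtool(.0,0),[.535,.345,.10])
E
```

```text
time: 14.4
tcp_pos: [0.6138, -0.0115, 0.1809]
orientation: [[-0.716, -0.004, 0.698], [0.001, 1.0, 0.007], [-0.698, 0.006, -0.716]]
wrist_force: [0.2, -0.1, -0.1]
gripper_width: 0.0332
grip_force: 63.7
lip [302. 188.] [ 0.0357 -0.0148 -0.0101] [0.0508 0.0137 0.02  ]
orange px 930
turn [-0.0125  0.1905 -0.0284] shift [ 0.0521  0.324  -0.1563] rows>=4.0
turn [0.0022 0.2461 0.0005] shift [0.2273 0.7127 0.0112] rows>=7.5
```

View pics/c3.png

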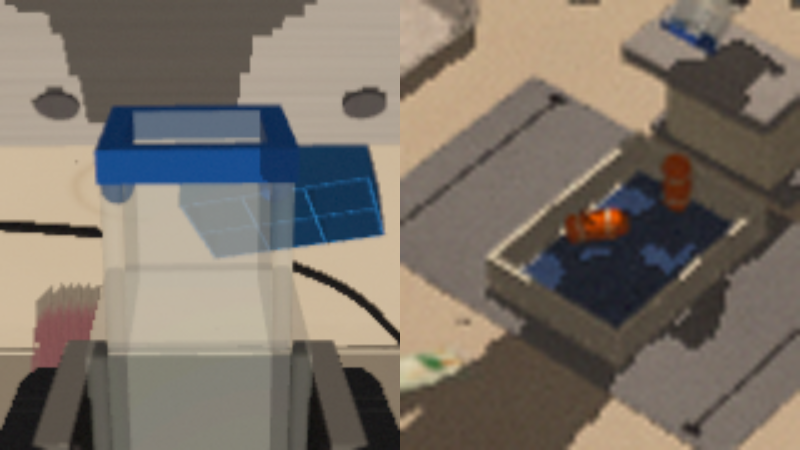

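The bottle is empty. The tray holds two loggers: one lying flat at crop (597,225), and one standing or leaning at the back (675,180), which I'll check later. Now I lay B down.

```bash
python3 -m handwheel '-0.0125 0.19 -0.028 0.052 0.324 -0.156 0;-0.0125 0.19 -0.028 0.052 0.324 -0.156 0;-0.0125 0.19 -0.028 0.052 0.324 -0.156 0;-0.0125 0.19 -0.028 0.052 0.324 -0.156 0;0.002 0.246 0 0.227 0.713 0.011 0;0.002 0.246 0 0.227 0.713 0.011 0;0.002 0.246 0 0.227 0.713 0.011 0;0.002 0.246 0 0.227 0.713 0.011 0;0.002 0.246 0 0.227 0.713 0.011 0;0.002 0.246 0 0.227 0.713 0.011 0;0.002 0.246 0 0.227 0.713 0.011 0'
python3 -m handwheel '0 0 0 0 0 0.08 0;0 0 0 0 0 0.13 0;0 0 0 0 0 0.149 0;0 0 0 0 0 0.149 0;0 0 0 0 0 0.149 55;0 0 0 0 0 0.149 55;0 0 0 0 0 0.149 55;0 0 0 0 0 0.149 55;0 0 0 0 0 0.1 55;0 0 0 0 0 -0.1 55;0 0 0 0 0 -0.2 55;0 0 0 0 0 -0.2 55'
python3 - <<'E'
from h import *
p,d,s=snap('wrist'); save(p,'w10.png'); bottles(p,d,s)
pt,dt,_=snap('top'); save(pt,'top2.png');np.savez('top2.npz',p=pt,d=dt); bottles(pt,dt,None,'top'); C=cloud(dt,'top')
m=hsvmask(pt,(3,90,60),(20,255,255)); k,l,st,c=cv2.connectedComponentsWithStats(m)
for i in range(1,k):
    if st[i,4]>5 and 180<c[i][0]<420 and c[i][1]>130: q=C[l==i]; print('orange',c[i].round(),st[i,4],np.nanmedian(q,0).round(4),q[:,2].max().round(4))
rel(Rtool(.2),[.4665,-.409,.15])
E
```

```text
time: 15.6
tcp_pos: [0.5349, 0.3454, 0.0997]
orientation: [[-1.0, -0.003, -0.0], [-0.003, 1.0, -0.001], [0.0, -0.001, -1.0]]
wrist_force: [0.4, -0.5, -0.4]
gripper_width: 0.0328
grip_force: 63.6
time: 16.8
tcp_pos: [0.5348, 0.3448, 0.2025]
orientation: [[-1.0, -0.002, 0.001], [-0.002, 1.0, 0.0], [-0.001, 0.0, -1.0]]
wrist_force: [0.1, 1.2, 0.8]
gripper_width: 0.0469
grip_force: 0.0
[280. 135.] xy [0.4882 0.3446] z [0.0214 0.0318 0.0331] dx 0.0045 dy 0.0278
[370. 135.] xy [0.4889 0.4233] z [0.0135 0.0318 0.0331] dx 0.0086 dy 0.0286
[362. 239.] xy [0.5804 0.4242] z [0.0145 0.0345 0.0358] dx 0.0082 dy 0.0334
[279. 242.] xy [0.5839 0.3448] z [0.0336 0.0346 0.0357] dx 0.0028 dy 0.0320
[  6. 394.] xy [ 0.8103 -0.0074] z [0.0026 0.0097 0.0194] dx 0.0083 dy 0.0198
[238. 113.] xy [0.8389 0.0294] z [0.0024 0.006  0.0308] dx 0.0424 dy 0.0808
[240. 120.] xy [0.8154 0.0217] z [0.0025 0.0072 0.0299] dx 0.0486 dy 0.0796
[282. 276.] xy [ 0.3288 -0.1204] z [0.0063 0.0126 0.0174] dx 0.1106 dy 0.0481
orange [248. 194.] 38 [ 0.5698 -0.0124  0.0415] nan
orange [240. 212.] 74 [0.5166 0.0106 0.0215] 0.0304
orange [382. 244.] 6 [ 0.4304 -0.4178  0.0314] 0.0383
turn [ 0.0024  0.0042 -0.063 ] shift [ 0.1467 -1.5117  0.1062] rows>=15.2
```

```bash
python3 -m handwheel '0 0 0 0.08 -0.95 0 100;0 0 0 0.08 -0.95 0 100;0 0 0 0.08 -0.95 0 100;0 0 0 0.08 -0.95 0 100;0 0 0 0.08 -0.95 0 100;0 0 0 0.08 -0.95 0 100;0 0 0 0.08 -0.95 0 100;0 0 0 0.08 -0.95 0 100;0 0 0 0.08 -0.95 0 100;0 0 0 0.08 -0.95 0 100'
python3 -m handwheel '0 0 -0.063 0.067 -0.56 0.1 100;0 0 -0.063 0.067 -0.56 0.1 100;0 0 -0.063 0.067 -0.56 0.1 100;0 0 -0.063 0.067 -0.56 0.1 100;0 0 -0.063 0.067 -0.56 0.1 100;0 0 -0.063 0.067 -0.56 0.1 100;0 0 -0.063 0.067 -0.56 0.1 100'
python3 - <<'E'
from h import *
p,d,s=snap('wrist'); save(p,'w11.png'); bottles(p,d,s); r=topface(cloud(d,'wrist',s),(.4665,-.409))
print(s['qpos'].round(2)); rel(Rtool(np.radians(r[2])),[r[0][0]/1000,r[0][1]/1000,.022])
E
```

```text
time: 17.9
tcp_pos: [0.4951, -0.1329, 0.2005]
orientation: [[-1.0, 0.0, 0.001], [0.0, 1.0, -0.0], [-0.001, -0.0, -1.0]]
wrist_force: [0.2, 0.2, -0.8]
gripper_width: 0.0854
grip_force: 0.0
time: 18.6
tcp_pos: [0.4607, -0.4136, 0.1474]
orientation: [[-0.981, -0.193, -0.003], [-0.193, 0.981, 0.002], [0.003, 0.002, -1.0]]
wrist_force: [0.6, 0.5, -0.2]
gripper_width: 0.0856
grip_force: 0.0
[150. 117.] xy [ 0.4134 -0.5154] z [0.0112 0.0317 0.0331] dx 0.0053 dy 0.0288
[281. 153.] xy [ 0.4208 -0.4207] z [0.0173 0.0318 0.033 ] dx 0.0107 dy 0.0278
[284. 279.] xy [ 0.5146 -0.399 ] z [0.0339 0.0348 0.0356] dx 0.0098 dy 0.0321
[116. 302.] xy [ 0.5778 -0.5336] z [0.0063 0.0227 0.0323] dx 0.0206 dy 0.0115
3829 ((467.3952331542969, -409.8481140136719), (100.53825378417969, 34.11094284057617), 13.040192604064941)
[-0.41  0.11 -0.03 -0.   -1.44 -0.97]
turn [ 0.0006 -0.0006 -0.0101] shift [-0.0129  0.0013  0.2526] rows>=2.5
```

```bash
python3 -m handwheel '0 0 -0.01 -0.013 0.001 0.06 100;0 0 -0.01 -0.013 0.001 0.12 100;0 0 -0.01 -0.013 0.001 0.18 100;0 0 -0.01 -0.013 0.001 0.252 100;0 0 -0.01 -0.013 0.001 0.252 100;0 0 -0.01 -0.013 0.001 0.252 0;0 0 -0.01 -0.013 0.001 0.252 0;0 0 -0.01 -0.013 0.001 0.252 0;0 0 -0.01 -0.013 0.001 0.252 0;0 0 -0.01 -0.013 0.001 0.252 0;0 0 -0.01 -0.013 0.001 0.252 0;0 0 -0.01 -0.013 0.001 0.15 0;0 0 -0.01 -0.013 0.001 0 0;0 0 -0.01 -0.013 0.001 -0.1 0;0 0 -0.01 -0.013 0.001 -0.2 0;0 0 -0.01 -0.013 0.001 -0.2 0'
python3 - <<'E'
from h import *
p,d,s=snap('wrist'); save(p,'w12.png'); inhand(p,d,s)
rel(Rtool(.004,np.radians(45)),[.614,-.042,.184])
E
```

```text
time: 20.25
tcp_pos: [0.4695, -0.4089, 0.2562]
orientation: [[-0.973, -0.229, 0.006], [-0.229, 0.973, -0.004], [-0.005, -0.005, -1.0]]
wrist_force: [-0.1, 0.4, -0.2]
gripper_width: 0.0329
grip_force: 60.3
lip [279. 173.] [ 0.0478 -0.0141 -0.0074] [0.0534 0.014  0.0217]
orange px 11547
turn [ 0.026  -0.2462  0.0693] shift [-0.4476  0.651   0.149 ] rows>=8.0
```

```bash
python3 -m handwheel '0.026 -0.246 0.069 -0.449 0.651 0.145 0;0.026 -0.246 0.069 -0.449 0.651 0.145 0;0.026 -0.246 0.069 -0.449 0.651 0.145 0;0.026 -0.246 0.069 -0.449 0.651 0.145 0;0.026 -0.246 0.069 -0.449 0.651 0.145 0;0.026 -0.246 0.069 -0.449 0.651 0.145 0;0.026 -0.246 0.069 -0.449 0.651 0.145 0;0.026 -0.246 0.069 -0.449 0.651 0.145 0;0.026 -0.246 0.069 -0.449 0.651 0.145 0;0.026 -0.246 0.069 -0.449 0.651 0.145 0;0.026 -0.246 0.069 -0.449 0.651 0.145 0;0.026 -0.246 0.069 -0.449 0.651 0.145 0'
python3 - <<'E'
from h import *
p,d,s=snap('wrist'); save(p,'w13.png'); inhand(p,d,s)
R=np.array(s['orientation']);print('corner',s['tcp_pos']+R@[.0525,0,.022]); print('down 10mm units',(R.T@[0,0,-.01]/.5).round(4),'x+10',(R.T@[.01,0,0]/.5).round(4),s['gripper_width'])
E
```

```text
time: 21.5
tcp_pos: [0.6131, -0.0412, 0.1788]
orientation: [[-0.713, -0.003, 0.701], [0.003, 1.0, 0.008], [-0.701, 0.007, -0.713]]
wrist_force: [0.2, -0.2, -1.0]
gripper_width: 0.0329
grip_force: 61.1
lip [317. 188.] [ 0.0349 -0.0144 -0.0079] [0.0529 0.015  0.0205]
orange px 981
corner [ 0.5911278  -0.0408551   0.12626003]
down 10mm units [ 0.014  -0.0001  0.0143] x+10 [-0.0143 -0.0001  0.014 ] 0.032905411375528326
```

Run:
```python
from h import *
ps,_,s=snap('scene'); p=cv2.imread('pics/w13.png')[...,::-1]
a=cv2.resize(p[120:300,200:360],(300,340)); b=cv2.resize(ps[170:340,190:390],(400,340),interpolation=cv2.INTER_CUBIC); save(np.hstack([a,b]),'c4.png')
m=hsvmask(ps,(3,90,60),(20,255,255)); k,l,st,c=cv2.connectedComponentsWithStats(m)
print([(c[i].round().tolist(),st[i,4]) for i in range(1,k) if st[i,4]>8 and 180<c[i][0]<420 and c[i][1]>180])
```

```text
[([265.0, 215.0], np.int32(66)), ([249.0, 224.0], np.int32(76)), ([304.0, 227.0], np.int32(82)), ([258.0, 233.0], np.int32(64))]
```

View pics/c4.png

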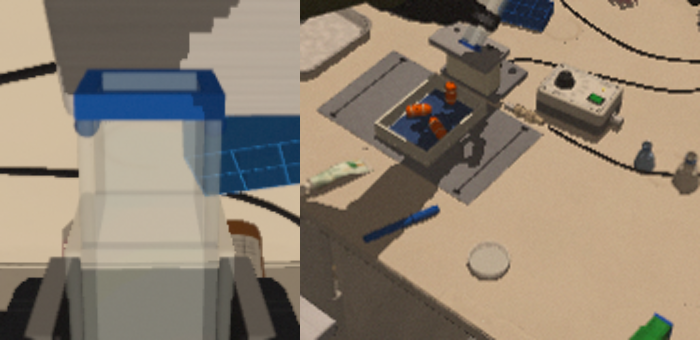

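The bottle is empty and all three loggers are in the collecting tray, at crop (450,93), (418,110) and (437,128). Now I lay C down.

```bash
python3 -c "
from h import *
rel(Rtool(0.1,np.radians(10)),[.54,.10,.22]);rel(Rtool(.0,0),[.535,.265,.10])"
```

```text
turn [-0.0123  0.1917 -0.0288] shift [ 0.0472  0.2834 -0.1594] rows>=4.1
turn [2.500e-03 2.473e-01 1.000e-04] shift [0.2234 0.6118 0.0072] rows>=6.5
```

```bash
python3 -m handwheel '-0.012 0.192 -0.029 0.047 0.283 -0.16 0;-0.012 0.192 -0.029 0.047 0.283 -0.16 0;-0.012 0.192 -0.029 0.047 0.283 -0.16 0;-0.012 0.192 -0.029 0.047 0.283 -0.16 0;0.0025 0.247 0 0.223 0.612 0.007 0;0.0025 0.247 0 0.223 0.612 0.007 0;0.0025 0.247 0 0.223 0.612 0.007 0;0.0025 0.247 0 0.223 0.612 0.007 0;0.0025 0.247 0 0.223 0.612 0.007 0;0.0025 0.247 0 0.223 0.612 0.007 0;0.0025 0.247 0 0.223 0.612 0.007 0'
python3 -m handwheel '0 0 0 0 0 0.08 0;0 0 0 0 0 0.13 0;0 0 0 0 0 0.149 0;0 0 0 0 0 0.149 0;0 0 0 0 0 0.149 55;0 0 0 0 0 0.149 55;0 0 0 0 0 0.149 55;0 0 0 0 0 0.149 55;0 0 0 0 0 0.1 55;0 0 0 0 0 -0.1 55;0 0 0 0 0 -0.2 55;0 0 0 0 0 -0.2 55'
python3 - <<'E'
from h import *
p,d,s=snap('wrist'); save(p,'w14.png'); bottles(p,d,s)
pt,dt,_=snap('top'); C=cloud(dt,'top')
m=hsvmask(pt,(3,90,60),(20,255,255)); k,l,st,c=cv2.connectedComponentsWithStats(m)
for i in range(1,k):
    if st[i,4]>5 and 180<c[i][0]<420 and c[i][1]>130: q=C[l==i]; print('orange',c[i].round(),st[i,4],np.nanmedian(q,0).round(4))
rel(Rtool(0),[.48,-.0,.28])
E
```

```text
time: 22.7
tcp_pos: [0.5353, 0.2655, 0.1007]
orientation: [[-1.0, -0.002, 0.002], [-0.002, 1.0, 0.0], [-0.002, 0.0, -1.0]]
wrist_force: [0.9, -0.5, -0.6]
gripper_width: 0.0327
grip_force: 61.1
time: 23.9
tcp_pos: [0.5341, 0.266, 0.2013]
orientation: [[-1.0, -0.003, 0.0], [-0.003, 1.0, -0.001], [-0.0, -0.001, -1.0]]
wrist_force: [1.8, 1.1, 0.0]
gripper_width: 0.0472
grip_force: 0.0
[216.   6.] xy [0.3843 0.2142] z [0.0118 0.0187 0.0286] dx 0.0038 dy 0.0079
[280. 132.] xy [0.4868 0.2656] z [0.0073 0.0319 0.0333] dx 0.0078 dy 0.0281
[369. 137.] xy [0.4901 0.344 ] z [0.0073 0.0315 0.0329] dx 0.0089 dy 0.0282
[456. 137.] xy [0.4889 0.4235] z [0.0087 0.031  0.0327] dx 0.0092 dy 0.0289
[  5. 206.] xy [ 0.5576 -0.0143] z [0.0055 0.0066 0.008 ] dx 0.0117 dy 0.0139
[ 24. 219.] xy [0.5716 0.004 ] z [0.0053 0.0068 0.0078] dx 0.0177 dy 0.0224
[441. 239.] xy [0.5785 0.4233] z [0.0101 0.034  0.0354] dx 0.0115 dy 0.0335
[360. 242.] xy [0.5805 0.3441] z [0.0154 0.0344 0.0355] dx 0.0113 dy 0.0331
[280. 240.] xy [0.5803 0.2662] z [0.0336 0.0348 0.0358] dx 0.0032 dy 0.0327
[127. 416.] xy [0.832  0.0758] z [0.0036 0.0086 0.0194] dx 0.0189 dy 0.0059
orange [248. 194.] 36 [ 0.5698 -0.0125  0.0428]
orange [240. 212.] 73 [0.5169 0.0108 0.0222]
orange [249. 231.] 70 [ 0.4612 -0.0183  0.0213]
turn [0.0021 0.0039 0.0008] shift [ 0.1139 -0.5335 -0.1469] rows>=5.6
```

All three bottles lie in the steel tray (centres x≈0.535, y≈0.27, 0.345 and 0.425). I turn the gripper a quarter so both fingers push the collecting tray's left face squarely.

```bash
python3 -c "
from h import *
rel(Rtool(np.pi/2+.004),[.507,.085,.12]);rel(Rtool(np.pi/2+.004),[.507,.085,.02])"
```

```text
turn [-0.0015  0.0047 -0.5004] shift [ 0.0634 -0.3657  0.1748] rows>=10.5
turn [-0.0015  0.0047 -0.5004] shift [ 0.0659 -0.367   0.3748] rows>=10.5
```

```bash
python3 -m handwheel '0 0 -0.5 0.063 -0.366 0 60;0 0 -0.5 0.063 -0.366 0.1 60;0 0 -0.5 0.063 -0.366 0.175 60;0 0 -0.5 0.063 -0.366 0.175 60;0 0 -0.5 0.063 -0.366 0.175 60;0 0 -0.5 0.063 -0.366 0.175 60;0 0 -0.5 0.063 -0.366 0.175 60;0 0 -0.5 0.063 -0.366 0.175 60;0 0 -0.5 0.063 -0.366 0.175 60;0 0 -0.5 0.063 -0.366 0.175 60;0 0 -0.5 0.063 -0.366 0.175 60;0 0 -0.5 0.063 -0.366 0.175 60;0 0 -0.5 0.063 -0.366 0.175 60'
cat >> h.py <<'E'
def tray(C):
    q=C[(abs(C[...,2]-.03)<.002)&(C[...,0]>.42)&(C[...,0]<.61)&(C[...,1]>-.16)&(C[...,1]<.06)]
    r=cv2.minAreaRect(np.float32(q[:,:2]*1000)); print('tray',len(q),r,'y',q[:,1].min(),q[:,1].max()); return r
E
python3 - <<'E'
from h import *
p,d,s=snap('wrist'); save(p,'w15.png'); np.savez('w15.npz',p=p,d=d,R=s['orientation'],t=s['tcp_pos'])
tray(cloud(d,'wrist',s)); rel(Rtool(np.pi/2+.004),[.507,.085,.02]); print(s['gripper_width'])
E
```

```text
time: 25.3
tcp_pos: [0.5033, 0.0831, 0.1118]
orientation: [[0.0, -1.0, 0.0], [-1.0, -0.0, -0.001], [0.001, -0.0, -1.0]]
wrist_force: [0.3, 0.0, 0.4]
gripper_width: 0.0513
grip_force: 0.0
tray 4759 ((516.4898071289062, -4.583110809326172), (150.53895568847656, 86.6689224243164), 0.11684300005435944) y -0.047773417180827664 0.038830981475185745
turn [-0.     -0.0002 -0.0011] shift [-0.0039 -0.0074  0.1836] rows>=1.8
0.05131970934939016
```

View pics/w15.png

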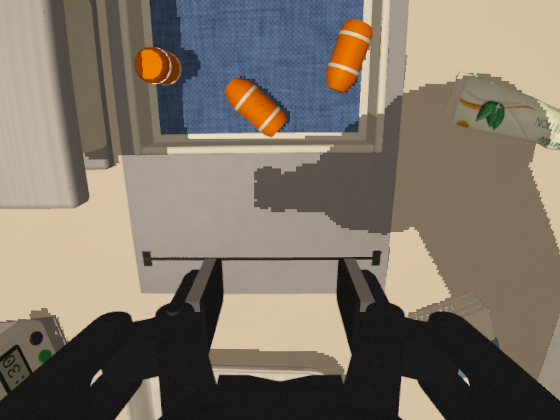

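The wrist view shows all three loggers in the tray: one standing at (158,66), two flat at (256,107) and (350,55). The left line is at row 258. I lower and push, stopping short of the target.

```bash
python3 -m handwheel '0 0 -0.001 -0.004 -0.007 0.1 60;0 0 -0.001 -0.004 -0.007 0.184 60;0 0 -0.001 -0.004 -0.007 0.184 60;0 0 -0.001 0.02 -0.007 0.184 60;0 0 -0.001 0.04 -0.007 0.184 60;0 0 -0.001 0.055 -0.007 0.184 60'
python3 -m handwheel '0 0 0 0.008 0 0 60;0 0 0 0.016 0 0 60;0 0 0 0.024 0 0 60;0 0 0 0.032 0 0 60;0 0 0 0.04 0 0 60;0 0 0 0.048 0 0 60;0 0 0 0.056 0 0 60;0 0 0 0.064 0 0 60;0 0 0 0.072 0 0 60;0 0 0 0.08 0 0 60;0 0 0 0.088 0 0 60;0 0 0 0.096 0 0 60;0 0 0 0.104 0 0 60;0 0 0 0.112 0 0 60;0 0 0 0.12 0 0 60;0 0 0 0.12 0 0 60'
python3 - <<'E'
from h import *
p,d,s=snap('wrist'); save(p,'w16.png'); C=cloud(d,'wrist',s); tray(C)
pt,dt,_=snap('top'); Ct=cloud(dt,'top'); tray(Ct); save(cv2.resize(pt[150:260,180:320],None,fx=4,fy=4),'t3.png')
E
```

```text
time: 25.95
tcp_pos: [0.5072, 0.0546, 0.0208]
orientation: [[0.005, -1.0, 0.001], [-1.0, -0.005, -0.0], [0.0, -0.001, -1.0]]
wrist_force: [-0.9, 0.0, 0.2]
gripper_width: 0.0513
grip_force: 0.0
time: 27.55
tcp_pos: [0.5069, -0.0053, 0.0196]
orientation: [[0.005, -1.0, -0.001], [-1.0, -0.005, -0.002], [0.002, 0.001, -1.0]]
wrist_force: [0.2, 1.4, 1.3]
gripper_width: 0.0515
grip_force: 0.6
tray 14330 ((516.9076538085938, -53.77870178222656), (120.56483459472656, 151.92190551757812), 89.92807006835938) y -0.11414966518571971 0.006484961522187999
tray 107 ((516.7316284179688, -71.34385681152344), (109.17912292480469, 150.30702209472656), 89.70388793945312) y -0.1258569211400908 -0.016412025916671083
```

View pics/w16.png

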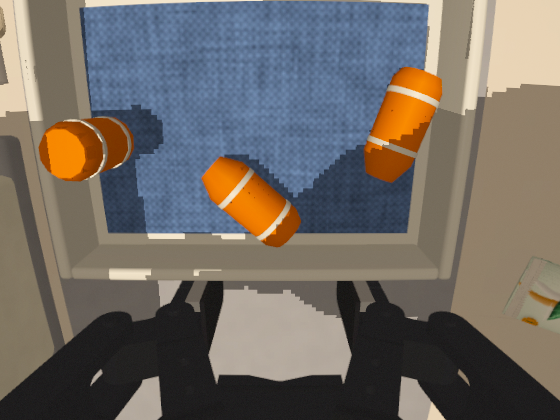

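The tray moved square and all three loggers are still in it. About 14 mm remain.

```bash
python3 -m handwheel '0 0 0 0.007 0 0 60;0 0 0 0.014 0 0 60;0 0 0 0.02 0 0 60;0 0 0 0.025 0 0 60;0 0 0 0.028 0 0 60;0 0 0 0.028 0 0 60;0 0 0 0.028 0 0 60'
python3 -m handwheel '0 0 0 -0.02 0 0 60;0 0 0 -0.06 0 0 60;0 0 0 -0.06 0 -0.1 60;0 0 0 -0.06 0 -0.2 60;0 0 0 -0.06 0 -0.3 60;0 0 0 -0.06 0 -0.4 60;0 0 0 -0.06 0 -0.45 60;0 0 0 -0.06 0 -0.45 60'
python3 - <<'E'
from h import *
p,d,s=snap('wrist'); save(p,'w17.png'); np.savez('w17.npz',p=p,d=d,R=s['orientation'],t=s['tcp_pos']); tray(cloud(d,'wrist',s))
pt,dt,_=snap('top'); tray(cloud(dt,'top'))
E
```

```text
time: 28.35
tcp_pos: [0.5075, -0.0188, 0.0202]
orientation: [[0.005, -1.0, 0.0], [-1.0, -0.005, -0.001], [0.001, -0.0, -1.0]]
wrist_force: [-0.2, 0.6, 0.6]
gripper_width: 0.0513
grip_force: 0.0
time: 29.15
tcp_pos: [0.5086, 0.0123, 0.2503]
orientation: [[0.006, -1.0, 0.008], [-1.0, -0.006, 0.001], [-0.001, -0.008, -1.0]]
wrist_force: [0.3, -0.2, -0.2]
gripper_width: 0.0513
grip_force: 0.0
tray 2893 ((517.2737426757812, -85.02024841308594), (150.8138885498047, 110.3580322265625), 0.15934424102306366) y -0.14037811961588387 -0.029650378752360478
tray 146 ((516.8568115234375, -84.49152374267578), (149.1414031982422, 109.59478759765625), 0.24925893545150757) y -0.13921456816091685 -0.029380373359425282
```

View pics/w17.png

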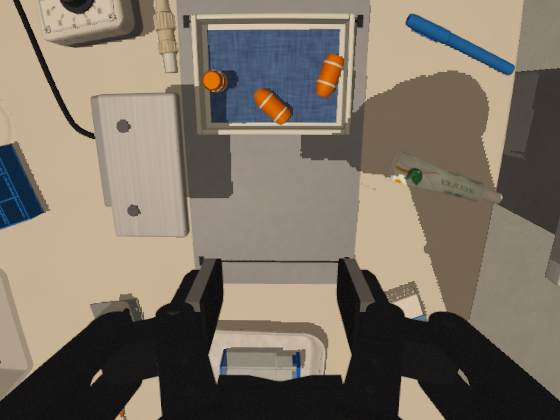

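The line's feet show beside the tray's leading edge at (188,21) and (359,20), and the loggers are all inside. I compare the edge and line numerically.

Run:
```python
from h import *
f=np.load('w17.npz');s=dict(orientation=f['R'],tcp_pos=f['t'])
g=cv2.cvtColor(f['p'],cv2.COLOR_RGB2GRAY)
for x0,x1,y0,y1 in ((180,195,12,30),(352,368,12,30),(192,208,252,272),(335,358,252,272)):
    w=g[y0:y1,x0:x1]; v,u=np.nonzero(w<60); q=(u.mean()+x0,v.mean()+y0); print(np.round(q,1),len(u),onplane(q,0,'wrist',s)[0].round(4))
```

```text
[186.1  21. ] 56 [ 0.6041 -0.1392  0.    ]
[359.2  20.5] 72 [ 0.4321 -0.14    0.    ]
[198.8 264. ] 40 [0.6065 0.1269 0.    ]
[342.2 265. ] 129 [0.4346 0.1264 0.    ]
```

```bash
python3 -c "
from h import *
print(job.sign_off())"
```

```text
the job is handed in; nothing more can be done
None
```

Job handed in: all three loggers are in the collecting tray (two dropped out on tipping before any tap; one rests on end), all three bottles lie in the steel tray, and the collecting tray's leading edge measured within about 1 mm of the right-hand line; sign-off returned no verdict.

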